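Clip the gel plates and hold the casting stand's cam lever at full lift

ROBOT

A 7-joint arm with a two-finger parallel gripper is mounted at the origin on a cart in front of the work surface, level with it; the furniture and walls round the work are solid. World frame = base frame: x ahead of the robot, y to its left, z up, the work surface at z = 0. Lengths are in m, angles in rad, forces in N, time in s.
With the tool pointing down it reaches from about 0.425 to 1.025 m from the base axis. Payload 3.6 kg.
Tool frame: the origin (TCP) lies on the centre line of the jaws, within the pads' length; the fingertips stand 8 mm ahead of it and the grasp point (between the pads) lies 11 mm behind it; z points along the fingers, y is the line along which they close (so a half turn about z gives the same grasp; the last joint's range is limited). The gripper opens to 85 mm and grips with 20 to 120 N. Pads are 22 mm wide; open, the fingers measure 114 mm over their backs; the gripper's body (76 mm by 85 mm) begins 54 mm behind the grasp point. The pads swing forward as they close: fully open they stand 13 mm farther back than shut.
Start: joints at [1.151, 0.591, 0.048, 1.609, -0.033, 0.943, -0.034], TCP at [0.232, -0.687, 0.239] pointing down, gripper open.
Joint ranges: [-2.69, 2.69], [-0.47, 2.24], [-1.27, 1.36], [0.19, 2.51], [-1.53, 4.68], [0.08, 2.07], [-3.09, 3.09]. Speed limits (rad/s): [2.57, 2.57, 3.14, 3.14, 3.14, 3.14, 3.14].

INTERFACE

Orientations are given as [roll, pitch, yaw] about the fixed x, y, z axes, in that order (R = Rz(yaw) Ry(pitch) Rx(roll)).
In Python, from station import * gives the robot as it stands.
- The arm moves only by the shell command python3 -m jog 'ROWS'. ROWS is a JSON object of lists of equal length, an entry for each row: "twist": the turn, a rotation vector about the tool's x, y, z in degrees, a list of three; "translation": the shift along the tool's x, y, z in mm, a list of three; "fingers": the gripper command: -1 is shut, 1 is fully open, values between are in proportion. A call has 1 to 20 rows; each row is the pose to reach, as a shift and turn from the pose commanded when the call began, along the tool's axes at that moment; what a row does not reach only later rows make up. A row lasts 1/10 s, in which the tool goes at most 50 mm and 8.59 degrees, less where a joint would pass 70% of its speed; a pose out of reach is approached as far as the arm can. A call with a gripper value outside its range is refused whole. The fingers move at their own pace and stop on an object; the grip force is fixed at half the most. Time passes only in rows, so rows that repeat a pose let the fingers close. It gives the time, the measured TCP pose, the force, the opening and the grip force at its end, in the units of the state.
- get_state(): the state, without advancing time (a new reading comes with each control period).
- camera(name): name is "scene" or "top" or "wrist"; returns (picture, depth): 400x640x3 uint8, blue, green, red; 400x640 float32, m along the optical axis (not along the pixel's ray), 0 where there is no reading.
- get_calibration(name): a dict with "intrinsics" (3x3 intrinsics, pixels), "R" (3x3) and "t" (3): a world point X has camera coordinates R X + t. Camera axes: x right, y down, z forward; pixel columns grow to the right and rows downward; lengths in m; the calibration is good to about 2 mm. A picture is of the moment at which its call begins: read the wrist's pose just before it. get_calibration takes no time and is no camera call; for the wrist camera it gives the pose at the moment of the call.
- hand_in(): hands the job in; it is judged then, once.
The state is a dict: "clock": time; "qpos": joint angles; "dq": joint speeds; "effort": joint torques, N m; "eef_pos": TCP position; "eef_rot": TCP orientation; "wrist_force": force on the tool from outside, world axes, zero at the start; "wrist_torque": the same for the moment, N m; "opening": finger opening in m; "grasp_force": force on a finger pad.
Only numpy, scipy, OpenCV 4.12 (cv2) and the standard library are available. Lean on these libraries where they do the work, as an engineer would, in place of code of your own. Each camera call takes 0.05 s, during which the arm holds its last target. There are 200 camera calls.

TASK

Get the upright gel-plate pair in the casting stand ready for pouring. Take the spare spring clip off the plates in the drying rack (squeezing its two handles opens its jaws), clip it over the bare right-hand end of the top edge of the pair in the stand, pushed right down and matching the clip already on the left end, and let go of it. Only then swing the cam lever up until the cam is at its highest lift (lever upright), which presses the gasket bar against the plates, and finish while still holding the lever there: it springs back if let go. Leave the fitted clip and the other things on the bench as they are.

Things in the scene. Friction and masses are not known exactly. Their poses are not given: they have to be found in the camera images.
- casting_stand: White gel casting stand, base 110 (x) by 148 mm (y), fixed. Origin: centre of its underside; x to the back, y left along the plates, z up. A pair of plates (glass and white ceramic, 7 mm thick together) stands upright in it at x = 0; its straight top edge is 136 mm up, from y = -50 to +50 mm. White cheeks at y = +-56 to 66 mm are 111 mm high. A cam-lifted gasket bar lies below the plates.
- clip_place (a point): The point on the top edge of the plate pair where the middle of the spare clip belongs: 30 mm right of the edge's middle (stand frame 0, -30, 136 mm). Axes as the stand's.
- spare_clip_pin (a point): Spare dark steel spring clip, like a wide clothes peg, 24 mm wide, about 45 g. Point: middle of its hinge pin; y along the pin and the plate edge, x across the jaws, z up to the handles. It starts upright on the front plates in the drying rack, jaws down, plate edge (84 mm above the bench) 5 mm below the pin; home it sits just so. Jaws reach 28 mm below it (pads 16 to 28), handles 41 mm above.
- spare_clip_arm (a joint): Opening of the spare clip's jaws, rad: 0 on a 7 mm plate pair, 0.36 squeezed to its stop. Handles 37 mm apart over their outsides 25 mm above the pin (43 mm at the top); squeezed there to the stop they are parallel, 28 mm outside, jaws 17 mm apart at the tips. Takes 13 N; the stop bears a firmer grip. Let go, the coil shuts them with 9 N; fingers that draw back as they open can drag it up some mm.
- fitted_clip_pin (a point): The same point of the second, identical clip, already on the left end of the pair in the stand, 25 to 33 mm left of the middle. To be left where it is.
- plate_rack: White drying rack for spare plates, 130 (x) by 116 mm (y), fixed; origin: centre of its underside, x to the back, y left along the plates. Three pairs of plates, each 100 mm wide along y and 7 mm thick, tops 84 mm above the bench, stand in it at x = -40, +10 and +35 mm; the spare clip is on the first.
- lever_hub (a point): Middle of the lever's shaft, 30 mm above the bench in the middle of the stand; the shaft runs along the stand's y axis.
- lever_grip (a point): Centre of the lever's black round handle, 18 mm thick and 54 mm long, lying along the stand's y axis, 100 mm from the shaft axis and 120 mm to the right (-y) of the stand's middle. It revolves freely on its pin, so a gripper may hold it without turning as the lever swings.
- cam_lever (a joint): Angle of the cam lever, rad: 0 at the lower stop, where it points to the stand's front (-x) and 0.26 above level; grows as it swings up. At 1.31 it is upright, the cam at its highest lift (bar raised 6 mm, meeting the plates); beyond, the bar sinks again, end stop at 1.76. A spring of 0.15 Nm/rad against 0.08 Nm friction swings it back if let go (2 to 3 N at the handle near the top).
- timer: White bench timer, 62 x 68 x 19 mm, lying in front of the stand; bystander. Origin: centre of its underside.
- bottle_100: Small glass bottle with a blue cap, 56 mm across and 103 mm high, standing left of the drying rack; bystander. Origin: centre of its underside.
- marker: Marker pen, 135 mm long, lying on the notebook near the robot; bystander. Origin: middle of its underside.
- gasket_top (a point): Middle of the rubber top of the gasket bar (108 mm long, aluminium, loose in vertical guides in the stand, riding on two brass eccentric discs on the lever's shaft). 60 mm above the bench, against the plates, at the highest lift; 54 mm with the lever at its lower stop.
Mind the look-alikes: they are no part of the job. Leave any red look-alike of the part that bears spare_clip_pin alone.

How it is judged:
By the outcome, as a careful person would: the job done as asked, in the order asked, and still so for the second after the job is handed in, while the arm keeps its last pose, push and grip.
It also fails if it takes over 48 s, if anything falls off the work surface, if the arm or the gripper's body presses on something with over 40 N, if the wrist force passes 120 N, or if a joint passes its speed limit or range.

## Working session

There is one attempt and no reset: what is moved stays moved. The work goes in short steps, Python scripts to look and compute and a shell command to move; the robot and the scene stay as the last step left them, time stands still between calls to the robot, and variables do not carry over. Pictures are saved under pics/ and viewed, at most 10 in all, crops included, and the job is handed in when it is done.

```bash
mkdir -p pics; cat > h.py <<'E'
from station import *
import numpy as np, cv2
from scipy.spatial.transform import Rotation as Ro
def snap(n,f):
    c=get_calibration(n); p,d=camera(n); cv2.imwrite('pics/'+f+'.png',p); np.savez('pics/'+f+'.npz',p=p,d=d,K=c['intrinsics'],R=c['R'],t=c['t']); return p,d
def load(f): return np.load('pics/'+f+'.npz')
def px(f,u,v,r=1):
    z=load(f); D=z['d'][v-r:v+r+1,u-r:u+r+1]; D=D[D>0]; d=np.median(D)
    c=np.linalg.inv(z['K'])@[u,v,1]*d; return z['R'].T@(c-z['t'])
def proj(f,X):
    z=load(f); c=z['K']@(z['R']@np.array(X)+z['t']); return c[:2]/c[2]
def ray(f,u,v,h):
    z=load(f); o=-z['R'].T@z['t']; w=z['R'].T@np.linalg.inv(z['K'])@[u,v,1]; return o+w*(h-o[2])/w[2]
def tool(X):
    s=get_state(); return 1000*Ro.from_euler('xyz',s['eef_rot']).as_matrix().T@(np.array(X)-s['eef_pos'])
E
python3 - <<'E'
from h import *
snap('scene','s0');snap('top','t0')
s=get_state();print(s)
E
```

```text
{'clock': 0.1, 'qpos': array([ 1.15149691,  0.59202926,  0.04832618,  1.60968509, -0.03332686,
        0.94271324, -0.03373219]), 'dq': array([ 6.61440773e-04, -2.84647923e-03, -1.07676176e-03, -4.66518469e-03,
        4.75060141e-04, -1.96903027e-03, -6.72404909e-05]), 'effort': array([ 4.14412774e-03, -5.49997973e+01,  1.55295778e+00, -1.98824662e+01,
        9.70027701e-03,  3.77697812e-03, -1.25734960e-05]), 'eef_pos': array([ 0.23181882, -0.68617107,  0.23825779]), 'eef_rot': array([-3.13956608e+00,  1.04335988e-04,  3.25813904e-01]), 'wrist_force': array([0.58710832, 0.35383822, 0.15355896]), 'wrist_torque': array([ 0.02719568,  0.01121251, -0.01134255]), 'grasp_force': 0.0, 'opening': 0.08558831250150672}
```

View pics/s0.png

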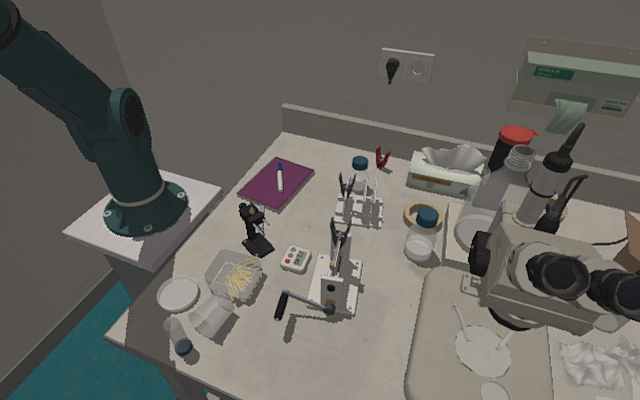

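View pics/t0.png

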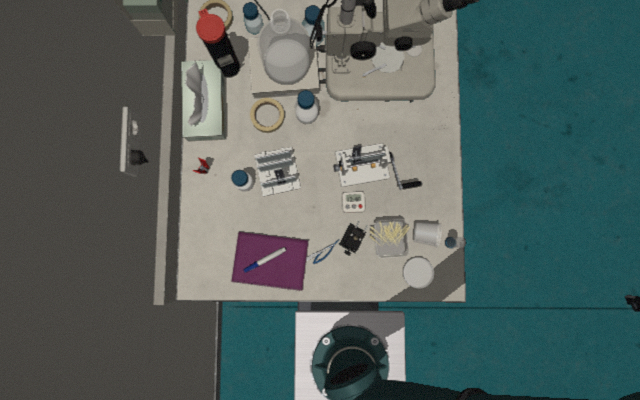

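The scene view shows the stand near (335,270) with its lever grip at (281,305), and the rack near (358,205). In the top view the stand is at (363,165), the grip at (410,183) and the rack at (278,172). Clip candidates in the top view are the dark one on the rack at (281,174), the dark one fitted on the stand at (356,155) and the red look-alike at (203,166). The rack's dark clip fits the description; I'll confirm it in an enlarged crop.

```bash
python3 - <<'E'
from h import *
p=load('t0')['p']
a=cv2.resize(p[135:215,225:435],None,fx=3.8,fy=3.8,interpolation=cv2.INTER_CUBIC)
q=load('s0')['p']
b=cv2.resize(q[150:330,265:395],(0,0),fx=1.6,fy=1.6,interpolation=cv2.INTER_CUBIC)
c=np.zeros((600,800,3),np.uint8);c[:a.shape[0],:a.shape[1]]=a[:,:800];c[305:305+288,:b.shape[1]]=b[:295]
b2=cv2.resize(q[160:240,320:400],(0,0),fx=3.6,fy=3.6,interpolation=cv2.INTER_CUBIC);c[305:593,230:518]=b2
b3=cv2.resize(q[210:290,310:382],(0,0),fx=3.6,fy=3.6,interpolation=cv2.INTER_CUBIC);c[305:593,530:530+b3.shape[1]]=b3
cv2.imwrite('pics/c0.png',c)
for uv in [(410,183),(363,165),(278,172),(281,174),(356,155)]: print(uv,px('t0',*uv),ray('t0',*uv,0.1))
print(load('t0')['K'],-load('t0')['R'].T@load('t0')['t'])
E
```

```text
(410, 183) [ 0.51932604 -0.16901573  0.07408929] [ 0.51547611 -0.16335646  0.1       ]
(363, 165) [ 0.58190036 -0.04207414  0.01548707] [ 0.5658064  -0.03279005  0.1       ]
(278, 172) [0.54227316 0.20350282 0.11549219] [0.54495478 0.20486216 0.1       ]
(281, 174) [0.53950898 0.19649076 0.0989551 ] [0.539333   0.19640642 0.1       ]
(356, 155) [ 0.58427649 -0.00901896  0.14632719] [ 0.59419205 -0.01335976  0.1       ]
[[435.9299996    0.         315.12185091]
 [  0.         435.9299996  200.30176909]
 [  0.           0.           1.        ]] [0.33677235 0.09933245 1.30270866]
```

View pics/c0.png

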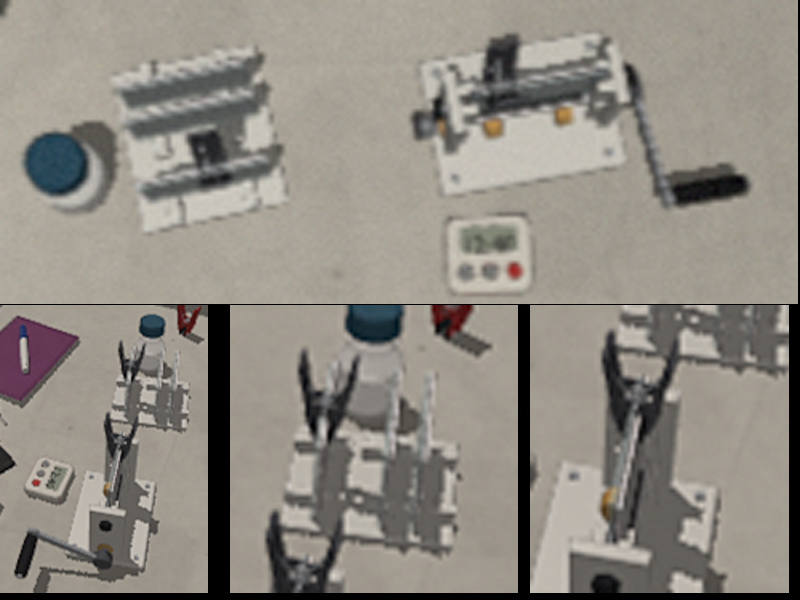

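The crop confirms it: the dark clip on the rack's front pair, at crop (210,158) (top view about (280,177)), is the spare. The identical one at crop (500,60) is already fitted on the stand, and the red one by the wall is the look-alike. Both fixtures are turned about 12° anticlockwise. I'm moving above the rack now for a closer wrist look.

```bash
python3 -m jog '{"twist":[[0,0,-8],[0,0,-16],[0,0,-24],[0,0,-32],[0,0,-40],[0,0,-48],[0,0,-56],[0,0,-56],[0,0,-56],[0,0,-56],[0,0,-56],[0,0,-64],[0,0,-72],[0,0,-80],[0,0,-84],[0,0,-84],[0,0,-84],[0,0,-84],[0,0,-84],[0,0,-84]],"translation":[[43,-23,-90],[86,-45,-90],[129,-68,-90],[172,-90,-90],[215,-113,-90],[258,-135,-90],[301,-158,-90],[344,-180,-90],[387,-203,-90],[430,-226,-90],[472,-248,-90],[480,-290,-90],[490,-335,-90],[500,-385,-90],[508,-430,-90],[517,-475,-90],[525,-520,-90],[535,-565,-90],[544,-610,-90],[552,-650,-90]],"fingers":[1,1,1,1,1,1,1,1,1,1,1,1,1,1,1,1,1,1,1,1]}'; python3 - <<'E'
from h import *
s=get_state();print(s['eef_pos'],np.degrees(s['eef_rot']),s['qpos'])
print(tool([.535,.197,.33]))
E
```

```text
clock: 2.1
eef_pos: [0.546, 0.1079, 0.3291]
eef_rot: [-3.141, -0.0, 1.793]
wrist_force: [0.2, -0.4, -0.6]
opening: 0.0853
grasp_force: 0.0
[0.54596457 0.10792563 0.32910416] [-1.79975360e+02 -1.43702473e-02  1.02735924e+02] [ 0.13571908  0.31868698 -0.5270819   1.87775053  0.18869384  0.99466548
 -0.25063373]
[89.30027564  8.94196503 -0.87728808]
```

```bash
python3 -m jog '{"twist":[[0,0,0],[0,0,0],[0,0,0],[0,0,0]],"translation":[[45,5,0],[60,9,0],[60,9,0],[60,9,0]],"fingers":[1,1,1,1]}'; python3 - <<'E'
from h import *
p,d=snap('wrist','w0')
s=get_state();print(s['eef_pos'])
z=load('w0');print(z['K'][0],-z['R'].T@z['t'],z['R'])
E
```

```text
clock: 2.5
eef_pos: [0.5427, 0.1646, 0.3288]
eef_rot: [-3.14, 0.001, 1.791]
wrist_force: [-0.0, -1.1, 0.9]
opening: 0.085
grasp_force: 0.0
[0.54293198 0.16366991 0.32875038]
[296.56701076   0.         313.99535851] [0.52846801 0.24054475 0.46381402] [[ 0.9758063   0.21862767 -0.00200262]
 [ 0.20926757 -0.93129815  0.29814567]
 [ 0.06331786 -0.29135151 -0.95451828]]
```

View pics/w0.png

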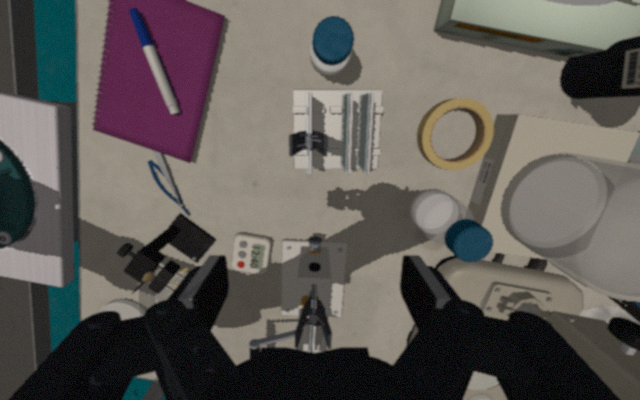

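The wrist view shows the spare clip at (309,142) on the front pair, and the stand centred about (315,280), with its plates at column 313 and the fitted clip at (315,243). I'll extract both fixtures' geometry from the depth.

```bash
cat >> h.py <<'E'
def cloud(f):
    z=load(f); v,u=np.nonzero(z['d']>0); d=z['d'][v,u]
    c=np.linalg.inv(z['K'])@np.stack([u,v,np.ones_like(u)])*d
    return (z['R'].T@(c-z['t'][:,None])).T,u,v
E
python3 - <<'E'
from h import *
for f in ['w0','t0','s0']:
    X,u,v=cloud(f)
    def st(n,c,r,z0,z1):
        m=(np.hypot(X[:,0]-c[0],X[:,1]-c[1])<r)&(X[:,2]>z0)&(X[:,2]<z1)
        P=X[m]
        if len(P)<8: print(f,n,len(P));return
        q=cv2.minAreaRect((P[:,:2]*1000).astype(np.float32))
        w=np.linalg.svd(P[:,:2]-P[:,:2].mean(0),full_matrices=0)[2][0]
        print(f,n,len(P),'mean',P.mean(0).round(4),'med',np.median(P,0).round(4),'rect',np.round(q[0],1),np.round(q[1],1),round(q[2],1),'dir',np.degrees(np.arctan2(w[1],w[0])).round(1))
    st('rackplates',(.56,.2),.09,.075,.092)
    st('clip',(.535,.197),.04,.105,.135)
    st('standplates',(.58,-.04),.062,.128,.141)
    st('fitted',(.585,-.01),.035,.155,.19)
    st('base stand',(.58,-.04),.1,.008,.03)
    st('grip',(.52,-.17),.05,.05,.08)
p=load('w0')['p']
cv2.imwrite('pics/c1.png',np.hstack([cv2.resize(p[85:180,280:390],None,fx=3.6,fy=3.6,interpolation=cv2.INTER_CUBIC),cv2.resize(p[230:325,270:380],None,fx=3.6,fy=3.6,interpolation=cv2.INTER_CUBIC)]))
E
```

```text
w0 rackplates 1487 mean [0.5696 0.2209 0.0838] med [0.577  0.2201 0.0843] rect [558.1 217.3] [93.2 99.4] 12.5 dir 27.7
w0 clip 364 mean [0.528  0.2024 0.1229] med [0.5172 0.2025 0.1253] rect [528.6 201.9] [42.3 24. ] 12.6 dir 12.3
w0 standplates 295 mean [ 0.5831 -0.0184  0.1359] med [ 0.5847 -0.0048  0.1365] rect [580.2 -28.7] [27.9 84.4] 2.6 dir -79.3
w0 fitted 392 mean [ 0.5814 -0.0056  0.1729] med [ 0.5924 -0.0041  0.1746] rect [581.6  -8.4] [42.8 25. ] 10.5 dir 10.4
w0 base stand 3377 mean [ 0.5747 -0.029   0.0142] med [ 0.5656 -0.0279  0.0136] rect [560.8 -33.9] [160.4 161.3] 11.0 dir -30.1
w0 grip 327 mean [ 0.5219 -0.1386  0.0676] med [ 0.5188 -0.1358  0.0684] rect [ 529.  -144.8] [48.4 28.8] 12.7 dir -154.5
t0 rackplates 321 mean [0.5642 0.2146 0.0832] med [0.5728 0.2129 0.0833] rect [556.1 213.2] [94.4 98.4] 13.1 dir -165.0
t0 clip 56 mean [0.5333 0.1996 0.1235] med [0.5416 0.1997 0.1272] rect [527.1 198.3] [43.  22.9] 12.9 dir -165.1
t0 standplates 113 mean [ 0.5848 -0.04    0.1352] med [ 0.5862 -0.0401  0.1354] rect [579.2 -40.4] [28.  98.9] 2.8 dir 98.8
t0 fitted 66 mean
[... 375 characters left out ...]
0.5643 0.2082 0.0828] med [0.5723 0.2018 0.0824] rect [560.7 213.7] [ 92.  102.5] 11.7 dir 25.8
s0 clip 63 mean [0.5294 0.1946 0.1194] med [0.5179 0.1936 0.1207] rect [529.8 198.5] [42.2 24.6] 14.0 dir 10.1
s0 standplates 152 mean [ 0.588  -0.0412  0.1347] med [ 0.5899 -0.0372  0.1345] rect [590.6 -38.1] [29.6 98.6] 20.4 dir -79.1
s0 fitted 108 mean [ 0.581  -0.0156  0.1715] med [ 0.5698 -0.0171  0.1732] rect [582.7 -13. ] [42.3 25.3] 10.1 dir 8.1
s0 base stand 1857 mean [ 0.5831 -0.0394  0.0125] med [ 0.5978 -0.0341  0.0116] rect [564.1 -53.1] [161.5 165.8] 10.3 dir -31.2
s0 grip 344 mean [ 0.5233 -0.1656  0.0698] med [ 0.5219 -0.1649  0.0724] rect [ 521.6 -162.2] [78.4 42.2] 69.5 dir -98.3
```

View pics/c1.png

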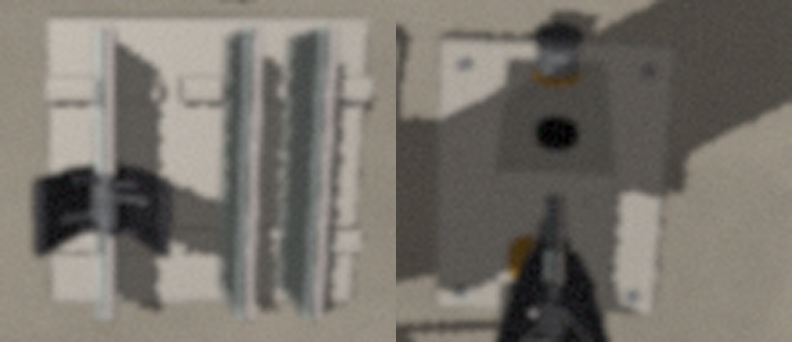

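The clip is at about (0.528, 0.200), yaw 12.6°; its handles are 43 mm apart and 24 mm wide and top out near z 0.13, which matches the description. I'll hover lower and refine once more.

```bash
python3 - <<'E'
from h import *
print(tool([.5285,.2,.2]))
E
```

```text
[ 38.80830946  -6.06050751 128.69344167]
```

```bash
python3 -m jog '{"twist":[[0,0,0],[0,0,0],[0,0,0],[0,0,0],[0,0,0],[0,0,0]],"translation":[[30,-5,40],[39,-6,85],[39,-6,120],[39,-6,129],[39,-6,129],[39,-6,129]],"fingers":[1,1,1,1,1,1]}'; python3 - <<'E'
from h import *
snap('wrist','w1')
X,u,v=cloud('w1')
m=(np.hypot(X[:,0]-.5285,X[:,1]-.2)<.045)&(X[:,2]>.105)&(X[:,2]<.14)
P=X[m];print(len(P),cv2.minAreaRect((P[:,:2]*1000).astype(np.float32)),P[:,2].max())
s=get_state();print(s['eef_pos'],np.degrees(s['eef_rot']))
a=np.radians(12.6);ax=np.array([np.cos(a),np.sin(a)]);ay=np.array([-np.sin(a),np.cos(a)])
for lo,hi in [(.105,.14),(.12,.14)]:
    P=X[(np.hypot(X[:,0]-.5285,X[:,1]-.2)<.045)&(X[:,2]>lo)&(X[:,2]<hi)]
    xx=P[:,:2]@ax;yy=P[:,:2]@ay;q=[np.percentile(t,[1,99]) for t in (xx,yy)];print(q,q[0].mean()*ax+q[1].mean()*ay)
print(tool([.5285,.2,.105]))
E
```

```text
clock: 3.15
eef_pos: [0.5298, 0.2021, 0.2017]
eef_rot: [3.139, 0.0, 1.79]
wrist_force: [-0.2, -0.0, 0.8]
opening: 0.0853
grasp_force: 0.0
863 ((529.009765625, 202.4818115234375), (42.69979476928711, 24.2259521484375), 12.835733413696289) 0.13290367461993807
[0.52996073 0.20263233 0.20217516] [ 1.79792448e+02 -1.66348191e-02  1.02558449e+02]
[array([0.53942007, 0.58153581]), array([0.07072022, 0.09394085])] [0.52901997 0.20261222]
[array([0.53935177, 0.58160635]), array([0.07069826, 0.09390445])] [0.52902743 0.20258399]
[-2.27994791 -2.35013813 97.16662141]
```

```bash
python3 -m jog '{"twist":[[0,0,0],[0,0,0],[0,0,0],[0,0,0],[0,0,0],[0,0,0],[0,0,0],[0,0,0],[0,0,0],[0,0,0],[0,0,0],[0,0,0],[0,0,0],[0,0,0]],"translation":[[-1,-1,35],[-1,-1,65],[-1,-1,85],[-1,-1,97],[-1,-1,97],[-1,-1,97],[-1,-1,97],[-1,-1,97],[-1,-1,97],[-1,-1,97],[-1,-1,97],[-1,-1,97],[-1,-1,97],[-1,-1,97]],"fingers":[1,1,1,1,1,-1,-1,-1,-1,-1,-1,-1,-1,-1]}'
```

```text
clock: 4.6
eef_pos: [0.5296, 0.2035, 0.1058]
eef_rot: [3.136, -0.002, 1.792]
wrist_force: [-0.8, 0.1, 9.2]
opening: 0.0266
grasp_force: 60.7
```

The clip is squeezed (26.6 mm, 60 N). I'm lifting it straight up.

```bash
python3 -m jog '{"twist":[[0,0,0],[0,0,0],[0,0,0],[0,0,0],[0,0,0],[0,0,0],[0,0,0],[0,0,0],[0,0,0]],"translation":[[0,0,-4],[0,0,-12],[0,0,-25],[0,0,-45],[0,0,-75],[0,0,-110],[0,0,-140],[0,0,-155],[0,0,-155]],"fingers":[-1,-1,-1,-1,-1,-1,-1,-1,-1]}'; python3 - <<'E'
from h import *
s=get_state();print(s['eef_pos'],np.degrees(s['eef_rot']),s['opening'],s['wrist_force'])
a=np.radians(10.8);c=np.array([.5835,-.042])
R=np.array([[np.cos(a),-np.sin(a)],[np.sin(a),np.cos(a)]])
print(tool([.60,.02,.26]), tool([.60,-.04,.26]))
E
```

```text
clock: 5.5
eef_pos: [0.5285, 0.2023, 0.2608]
eef_rot: [3.137, -0.001, 1.792]
wrist_force: [-0.7, 0.4, -1.2]
opening: 0.0265
grasp_force: 59.3
[0.52852435 0.20234663 0.26079164] [ 1.79718982e+02 -3.67213146e-02  1.02655639e+02] 0.026529214340610122 [-0.74870142  0.38750894 -1.21683188]
[-193.57655234   29.78500463    0.813671  ] [-252.11880836   16.63989692    0.71167721]
```

```bash
python3 -m jog '{"twist":[[0,0,0.5],[0,0,1],[0,0,2],[0,0,2],[0,0,2],[0,0,2],[0,0,2]],"translation":[[-30,5,0],[-70,10,0],[-115,14,0],[-140,14,0],[-149,14,0],[-149,14,0],[-149,14,0]],"fingers":[-1,-1,-1,-1,-1,-1,-1]}'; python3 - <<'E'
from h import *
snap('wrist','w2')
X,u,v=cloud('w2')
s=get_state();print(s['eef_pos'],np.degrees(s['eef_rot']))
def st(n,c,r,z0,z1,a):
    ax=np.array([np.cos(a),np.sin(a)]);ay=np.array([-np.sin(a),np.cos(a)])
    m=(np.hypot(X[:,0]-c[0],X[:,1]-c[1])<r)&(X[:,2]>z0)&(X[:,2]<z1)
    P=X[m]; 
    q=[np.percentile(t,[1,99]) for t in (P[:,:2]@ax,P[:,:2]@ay)]
    r=cv2.minAreaRect((P[:,:2]*1000).astype(np.float32))
    print(n,len(P),'z',P[:,2].mean(),P[:,2].max(),'mid',q[0].mean()*ax+q[1].mean()*ay,'size',np.ptp(q[0]),np.ptp(q[1]),r,'px',u[m].min(),u[m].max(),v[m].min(),v[m].max()); return P
a=np.radians(10.8)
st('fitted',(.581,-.011),.035,.155,.19,a)
P=st('plates',(.585,-.04),.07,.133,.140,a)
# exclude clip: fit line
q=P[:,1]<-.035
if q.sum()>10:
    k=np.polyfit(P[q,1],P[q,0],1);print('line n',q.sum(),'yaw',np.degrees(np.arctan(-k[0])),'x at y=-.0715',np.polyval(k,-.0715))
st('cheeksR',(.577,-.102),.03,.100,.115,a)
st('cheekL',(.602,.018),.03,.100,.115,a)
st('base',(.58,-.04),.1,.008,.02,a)
st('grip',(.51,-.165),.05,.05,.08,a)
E
```

```text
clock: 6.2
eef_pos: [0.5728, 0.0614, 0.2576]
eef_rot: [-3.14, -0.002, 1.759]
wrist_force: [-0.7, -0.2, 0.1]
opening: 0.0267
grasp_force: 59.3
[0.57291271 0.06199903 0.25797772] [-1.79966357e+02 -9.13985285e-02  1.00868523e+02]
fitted 323 z 0.1748157915443659 0.1849137347318592 mid [ 0.59724018 -0.00536035] size 0.011215819519496018 0.022939963651693207 ((588.234375, -5.011030197143555), (23.342924118041992, 32.75746536254883), 89.83198547363281) px 295 332 275 310
plates 356 z 0.13660794412786306 0.13980906589025546 mid [ 0.58728102 -0.03630965] size 0.016541990952026242 0.09780064135207435 ((584.5478515625, -36.557308197021484), (22.649982452392578, 99.58328247070312), 3.1890869140625) px 298 322 247 335
line n 262 yaw 10.294796609198563 x at y=-.0715 0.5930160977198164
cheeksR 292 z 0.10976687208470999 0.11381027426795161 mid [ 0.58951115 -0.09059476] size 0.030830115419273718 0.022948087801329536 ((589.0585327148438, -90.43425750732422), (31.005834579467773, 23.848934173583984), 13.422859191894531) px 288 315 309 330
cheekL 279 z 0.10949973484658662 0.11336984189075235 mid [0.5830
[... 454 characters left out ...]
nt call last):
  File "<stdin>", line 22, in <module>
  File "<stdin>", line 9, in st
    return _quantile_unchecked(
        a, q, axis, out, overwrite_input, method, keepdims, weights)
    return _ureduce(a,
                    func=_quantile_ureduce_func,
    ...<5 lines>...
                    overwrite_input=overwrite_input,
                    method=method)
    r = func(a, **kwargs)
    result = _quantile(arr,
                       quantiles=q,
    ...<2 lines>...
                       out=out,
                       weights=wgt)
    slices_having_nans = np.isnan(arr[-1, ...])
                                  ~~~^^^^^^^^^
IndexError: index -1 is out of bounds for axis 0 with size 0
```

View pics/w2.png

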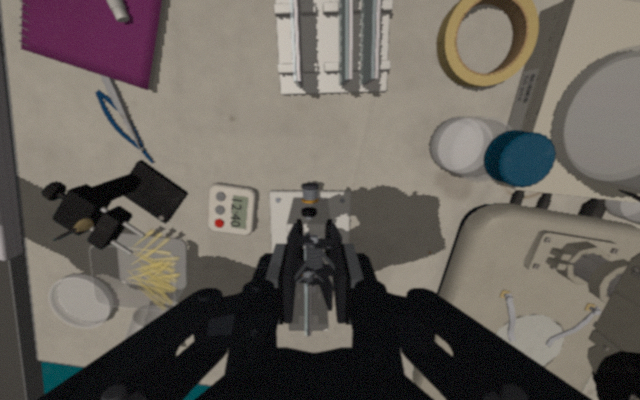

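The held clip (near (315,250)) hides the fitted one. The plates are visible running down to (309,335), their right end. From depth the plate middle is (0.5865, -0.0363) at yaw about 10.5°, which puts the fitted clip 28 mm left, as it should be. So the target is (0.592, -0.066), and I'm moving over it.

```bash
python3 -m jog '{"twist":[[0,0,0],[0,0,0],[0,0,0],[0,0,0],[0,0,0],[0,0,0],[0,0,0],[0,0,0]],"translation":[[-30,-2,0],[-70,-4,0],[-105,-5,0],[-125,-5,0],[-128,-5,0],[-128,-5,20],[-128,-5,35],[-128,-5,35]],"fingers":[-1,-1,-1,-1,-1,-1,-1,-1]}'; python3 - <<'E'
from h import *
s=get_state();print(s['eef_pos'],np.degrees(s['eef_rot']),tool([.592,-.065,.158]))
snap('scene','s1');snap('wrist','w3')
q=load('s1')['p']
a=cv2.resize(q[200:300,290:390],None,fx=4,fy=4,interpolation=cv2.INTER_CUBIC)
w=load('w3')['p'];b=cv2.resize(w[170:370,220:420],None,fx=2,fy=2,interpolation=cv2.INTER_CUBIC)
cv2.imwrite('pics/c2.png',np.hstack([a,b]))
E
```

```text
clock: 7.05
eef_pos: [0.5904, -0.0648, 0.221]
eef_rot: [-3.137, -0.002, 1.761]
wrist_force: [-0.5, -0.6, -0.4]
opening: 0.0264
grasp_force: 59.3
[ 0.59040628 -0.06479757  0.22098963] [-1.79716624e+02 -1.34058186e-01  1.00888293e+02] [-0.64720567  1.83830032 62.97996269]
```

View pics/c2.png

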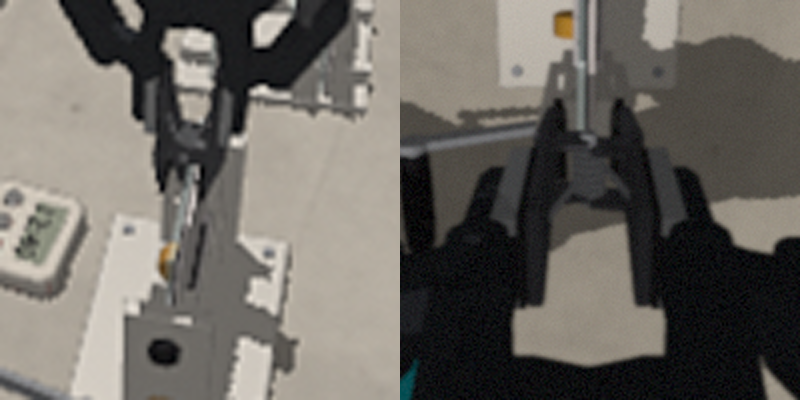

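The scene crop (left) shows the clip held open above the plates' right end. The wrist crop (right) shows the plate edge at about (583,60), between the jaws at (560,110) and (615,110). I'll check the lateral alignment numerically.

```bash
python3 - <<'E'
from h import *
X,u,v=cloud('w3');s=get_state()
T=Ro.from_euler('xyz',s['eef_rot']).as_matrix();Y=(X-s['eef_pos'])@T*1000
m=(X[:,2]>.133)&(X[:,2]<.140)&(abs(Y[:,1])<15)&(Y[:,0]>-60)&(Y[:,0]<90)
print(m.sum(),Y[m].min(0),Y[m].max(0))
for lo in range(-50,90,10):
    k=m&(Y[:,0]>=lo)&(Y[:,0]<lo+10)
    if k.sum()>3: print(lo,k.sum(),np.percentile(Y[k,1],[5,50,95]).round(1))
for lo in range(0,50,6):
    k=(Y[:,2]>=lo)&(Y[:,2]<lo+6)&(abs(Y[:,0])<25)&(abs(Y[:,1])<30)
    if k.sum()>3:print('z',lo,k.sum(),np.percentile(Y[k,1],[2,98]).round(1),np.percentile(Y[k,0],[2,98]).round(1))
E
```

```text
861 [-18.19907619  -9.46230175  83.06413985] [79.13423969 10.75088183 90.04426373]
-20 84 [-3.4 -0.2  3. ]
-10 80 [-3.4 -1.   3. ]
0 83 [-3.3 -0.9  3. ]
10 99 [-3.2 -0.9  3.7]
20 101 [-3.2  1.4  3.7]
30 105 [-3.1  1.4  3.6]
40 82 [-8.1  0.3  8.7]
50 37 [-9.   9.5 10.2]
60 60 [-9.  -0.1 10.1]
70 130 [-2.2  0.6  4.2]
z 0 265 [-21.8  25.2] [-9.2 13.1]
z 6 389 [-11.4  13.9] [-9.4 12.3]
z 12 774 [-13.   15.3] [-8.7 12. ]
z 18 183 [-12.5  15.3] [-8.6 12.2]
z 24 115 [-11.8  14.3] [-8.7 12.2]
z 30 299 [-10.6  13.1] [-11.4  11.9]
z 36 42 [-10.2  12.3] [10.1 12. ]
z 42 6 [-9.9 12.3] [10.3 11.7]
```

```bash
python3 -m jog '{"twist":[[0,0,0.7],[0,0,0.7],[0,0,0.7],[0,0,0.7],[0,0,0.7],[0,0,0.7]],"translation":[[0,-1.3,8],[0,-1.3,22],[0,-1.3,38],[0,-1.3,50],[0,-1.3,57],[0,-1.3,57]],"fingers":[-1,-1,-1,-1,-1,-1]}'; python3 -m jog '{"twist":[[0,0,0],[0,0,0],[0,0,0]],"translation":[[0,0,2],[0,0,3],[0,0,3]],"fingers":[-1,-1,-1]}'
```

```text
clock: 7.75
eef_pos: [0.5904, -0.0676, 0.165]
eef_rot: [-3.139, -0.001, 1.745]
wrist_force: [-0.2, 0.2, -0.0]
opening: 0.0267
grasp_force: 59.3
clock: 8.05
eef_pos: [0.5915, -0.0676, 0.1637]
eef_rot: [3.141, 0.0, 1.745]
wrist_force: [0.4, 0.2, -1.2]
opening: 0.0265
grasp_force: 59.3
```

```bash
python3 -m jog '{"twist":[[0,0,0],[0,0,0],[0,0,0],[0,0,0],[0,0,0]],"translation":[[1.5,0,0],[2.7,0,1],[2.7,0,3],[2.7,0,4],[2.7,0,4]],"fingers":[-1,-1,-1,-1,-1]}'; python3 -m jog '{"twist":[[0,0,0],[0,0,0],[0,0,0]],"translation":[[0,0,2],[0,0,2],[0,0,2]],"fingers":[-1,-1,-1]}'
```

```text
clock: 8.55
eef_pos: [0.5906, -0.065, 0.159]
eef_rot: [-3.141, -0.0, 1.745]
wrist_force: [-0.1, -0.0, -0.8]
opening: 0.0267
grasp_force: 59.3
clock: 8.85
eef_pos: [0.591, -0.065, 0.1579]
eef_rot: [3.141, 0.0, 1.745]
wrist_force: [-0.7, 0.0, 4.1]
opening: 0.0267
grasp_force: 60.2
```

```bash
python3 -m jog '{"twist":[[0,0,0],[0,0,0],[0,0,0]],"translation":[[0,0,1],[0,0,1.5],[0,0,1.5]],"fingers":[-1,-1,-1]}'
```

```text
clock: 9.15
eef_pos: [0.591, -0.0649, 0.1578]
eef_rot: [3.141, 0.001, 1.745]
wrist_force: [-3.5, -1.5, 14.2]
opening: 0.0263
grasp_force: 61.7
```

It is seated at z 0.1578 under 14 N. I'll release it gradually, following the pads down as they draw back.

```bash
python3 -m jog '{"twist":[[0,0,0],[0,0,0],[0,0,0],[0,0,0],[0,0,0],[0,0,0],[0,0,0],[0,0,0],[0,0,0],[0,0,0]],"translation":[[0,0,0.5],[0,0,1],[0,0,1.5],[0,0,2],[0,0,2.5],[0,0,3],[0,0,3],[0,0,3],[0,0,3],[0,0,3]],"fingers":[-0.35,-0.28,-0.21,-0.14,-0.07,0,0.3,0.7,1,1]}'; python3 -m jog '{"twist":[[0,0,0],[0,0,0],[0,0,0],[0,0,0],[0,0,0],[0,0,0],[0,0,0]],"translation":[[0,0,-10],[0,0,-30],[0,0,-60],[40,0,-90],[70,0,-100],[70,0,-100],[70,0,-100]],"fingers":[1,1,1,1,1,1,1]}';python3 - <<'E'
from h import *
snap('scene','s2');snap('wrist','w4')
X,u,v=cloud('w4');a=np.radians(10.4)
A=np.array([[np.cos(a),np.sin(a)],[-np.sin(a),np.cos(a)]])
Y=np.c_[X[:,:2]@A.T,X[:,2]]*1000
M=A@[.5865,-.0363]*1000;Y[:,:2]-=M
for n,c in (('fit',28),('spare',-30)):
    m=(abs(Y[:,1]-c)<18)&(abs(Y[:,0])<26)&(Y[:,2]>150)&(Y[:,2]<200);P=Y[m]
    print(n,m.sum(),np.percentile(P,[1,99],axis=0).round(1).tolist(),'top',np.sort(P[:,2])[-20:].mean())
    m=(abs(Y[:,1]-c)<18)&(abs(Y[:,0])<6)&(Y[:,2]>136)&(Y[:,2]<155);P=Y[m]
    if m.sum()>5: print('  pin area',m.sum(),np.percentile(P,[50,95],axis=0).round(1).tolist())
m=(abs(Y[:,1])<65)&(abs(Y[:,0])<5)&(Y[:,2]>133)&(Y[:,2]<139);print('plate',np.percentile(Y[m],[1,50,99],axis=0).round(1))
q=load('s2')['p'];w=load('w4')['p']
cv2.imwrite('pics/c3.png',np.hstack([cv2.resize(q[200:300,290:390],None,fx=4,fy=4,interpolation=cv2.INTER_CUBIC),cv2.resize(w[150:350,215:415],None,fx=2,fy=2,interpolation=cv2.INTER_CUBIC)]))
E
```

```text
clock: 10.15
eef_pos: [0.5905, -0.0649, 0.1525]
eef_rot: [-3.141, -0.0, 1.745]
wrist_force: [0.4, 0.3, -0.1]
opening: 0.0853
grasp_force: 0.0
clock: 10.85
eef_pos: [0.5787, 0.0048, 0.2538]
eef_rot: [3.14, 0.001, 1.747]
wrist_force: [-0.3, -0.1, -0.4]
opening: 0.0854
grasp_force: 0.0
fit 968 [[-20.7, 16.9, 150.6], [21.6, 39.9, 184.2]] top 184.2574227626673
  pin area 372 [[0.5, 30.3, 144.9], [5.0, 43.2, 148.0]]
spare 854 [[-20.5, -39.9, 150.3], [21.4, -16.8, 183.6]] top 183.6208826192061
  pin area 323 [[0.2, -26.0, 144.5], [5.6, -15.8, 147.4]]
plate [[-3.700e+00 -4.960e+01  1.343e+02]
 [-1.000e-01  2.900e+00  1.365e+02]
 [ 3.900e+00  4.970e+01  1.386e+02]]
```

View pics/c3.png

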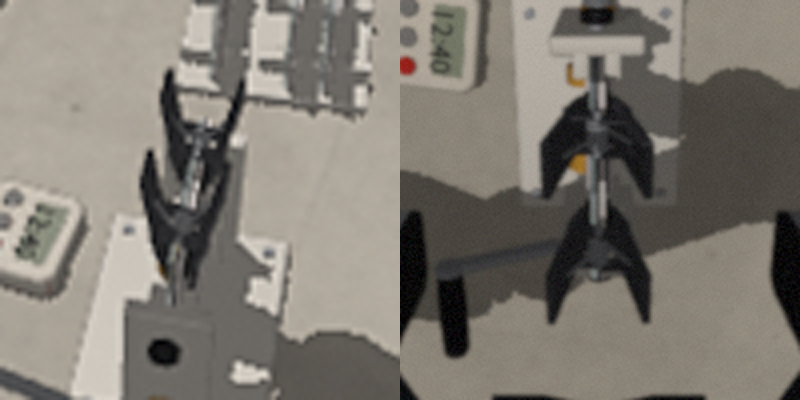

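Both clips now sit alike, each straddling the pair, in the scene crop at (205,130) and (185,215) and in the wrist crop at (597,130) and (597,245). Tops are at 184.2 and 183.6 mm, with centres at +28.4 and -28.4 mm. The lever grip is at wrist crop (453,315). Next is the lever.

```bash
python3 - <<'E'
from h import *
a=np.radians(10.4);A=np.array([[np.cos(a),np.sin(a)],[-np.sin(a),np.cos(a)]])
for f in ('w4','t0'):
    X,u,v=cloud(f)
    Y=np.c_[X[:,:2]@A.T,X[:,2]]*1000;Y[:,:2]-=A@[.5865,-.0363]*1000
    m=(Y[:,0]<-70)&(Y[:,0]>-130)&(Y[:,1]<-85)&(Y[:,1]>-160)&(Y[:,2]>45)&(Y[:,2]<80)
    print(f,m.sum(),np.percentile(Y[m],[2,50,98],axis=0).round(1).tolist())
g=A.T@[-.0966,-.124]+[.5865,-.0363];print(g)
for z in (.2538,.10,.0447): print(tool([*g,z]))
E
```

```text
w4 625 [[-99.5, -145.6, 66.6], [-89.8, -112.8, 75.6], [-74.3, -85.6, 78.2]]
t0 146 [[-103.4, -151.0, 59.3], [-94.6, -115.1, 74.3], [-73.1, -87.1, 79.5]]
[ 0.51387137 -0.17570101]
[-164.52538319  -94.15106038   -1.06083517]
[-164.38082914  -93.98726165  152.73900968]
[-164.3288536   -93.92836653  208.03895389]
```

```bash
python3 -m jog '{"twist":[[0,0,0],[0,0,0],[0,0,0],[0,0,0],[0,0,0],[0,0,0],[0,0,0],[0,0,0],[0,0,0],[0,0,0],[0,0,0]],"translation":[[-25,-15,0],[-65,-35,0],[-105,-58,0],[-145,-80,0],[-165,-90,0],[-165,-90,20],[-165,-90,60],[-165,-90,100],[-165,-90,130],[-165,-90,140],[-165,-90,140]],"fingers":[1,1,1,1,1,1,1,1,1,1,1]}'; python3 - <<'E'
from h import *
print(tool([.5174,-.1751,.055]))
snap('wrist','w5');a=np.radians(10.4);A=np.array([[np.cos(a),np.sin(a)],[-np.sin(a),np.cos(a)]])
X,u,v=cloud('w5')
Y=np.c_[X[:,:2]@A.T,X[:,2]]*1000;Y[:,:2]-=A@[.5865,-.0363]*1000
m=(Y[:,0]<-70)&(Y[:,0]>-130)&(Y[:,1]<-100)&(Y[:,1]>-160)&(Y[:,2]>45)&(Y[:,2]<85)
print(m.sum(),np.percentile(Y[m],[2,50,98],axis=0).round(1).tolist())
cv2.imwrite('pics/w5b.png',load('w5')['p'])
E
```

```text
clock: 12.05
eef_pos: [0.5172, -0.1748, 0.1111]
eef_rot: [-3.138, -0.001, 1.743]
wrist_force: [0.1, 0.4, 0.4]
opening: 0.0856
grasp_force: 0.0
[-0.38352713  0.37462047 56.14705358]
1842 [[-100.3, -146.3, 70.1], [-92.0, -121.8, 76.1], [-83.9, -100.8, 78.2]]
```

View pics/w5b.png

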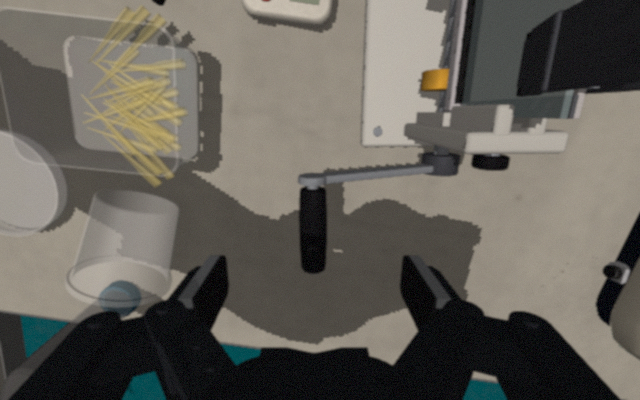

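The wrist view shows the grip at (313,228), between the open fingers, with a small beaker at (130,240) near the left finger. I'll narrow the fingers before descending. The grip centre is at (-92, 68 mm up), 100 mm from the hub, so the lever is about 0.13 rad above its stop.

```bash
python3 -m jog '{"twist":[[0,0,0],[0,0,0],[0,0,0],[0,0,0],[0,0,0],[0,0,0],[0,0,0],[0,0,0],[0,0,0],[0,0,0],[0,0,0],[0,0,0],[0,0,0]],"translation":[[0,1,0],[0,1,0],[0,1,0],[0,1,20],[0,1,38],[0,1,50],[0,1,53],[0,1,53],[0,1,53],[0,1,53],[0,1,53],[0,1,53],[0,1,53]],"fingers":[0.1,0.1,0.1,0.1,0.1,0.1,0.1,-1,-1,-1,-1,-1,-1]}'; python3 - <<'E'
from h import *
s=get_state();p=np.array(s['eef_pos'])
a=np.radians(10.4);A=np.array([[np.cos(a),np.sin(a)],[-np.sin(a),np.cos(a)]])
g=A@(p[:2]-[.5865,-.0363])*1000;print(g,p[2]*1000+11,np.degrees(s['eef_rot']))
zc=p[2]*1000+11-30;print('r',np.hypot(g[0],zc),np.degrees(np.arctan2(zc,-g[0])))
T=Ro.from_euler('xyz',s['eef_rot']).as_matrix()
b0=np.arctan2(zc,-g[0])
for b in np.linspace(b0,np.pi/2,13)[1:]:
    d=np.array([-100*np.cos(b)+100*np.cos(b0),0,100*np.sin(b)-100*np.sin(b0)])
    w=np.r_[A.T@d[:2],d[2]];print(np.degrees(b).round(1),(T.T@w).round(1))
E
```

```text
clock: 13.4
eef_pos: [0.5174, -0.1745, 0.0599]
eef_rot: [-3.138, 0.0, 1.744]
wrist_force: [-5.0, -0.8, 3.5]
opening: 0.0159
grasp_force: 58.6
[ -92.87101719 -123.45597237] 70.86205546283426 [-1.79772401e+02  1.39119688e-02  9.99406648e+01]
r 101.46296571340135 23.74887832458671
29.3 [ 0.   4.3 -8.6]
34.8 [  0.1   9.3 -16.8]
40.3 [  0.1  15.2 -24.5]
45.8 [  0.2  21.7 -31.5]
51.4 [  0.2  28.9 -37.9]
56.9 [  0.3  36.7 -43.6]
62.4 [  0.4  45.  -48.5]
67.9 [  0.4  53.7 -52.6]
73.4 [  0.5  62.8 -55.8]
79.0 [  0.6  72.1 -58.2]
84.5 [  0.6  81.7 -59.6]
90.0 [  0.7  91.3 -60.1]
```

Gripped. I'm swinging the lever up along the arc.

```bash
python3 -m jog '{"twist":[[0,0,0],[0,0,0],[0,0,0],[0,0,0],[0,0,0],[0,0,0],[0,0,0],[0,0,0],[0,0,0],[0,0,0],[0,0,0],[0,0,0],[0,0,0],[0,0,0],[0,0,0],[0,0,0]],"translation":[[0,2,-4.3],[0,4.3,-8.6],[0,6.8,-12.7],[0,9.3,-16.8],[0,15.2,-24.5],[0,21.7,-31.5],[0,28.9,-37.9],[0,36.7,-43.6],[0,45,-48.5],[0,53.7,-52.6],[0,62.8,-55.8],[0,72.1,-58.2],[0.5,81.7,-59.6],[0.5,86.5,-60],[0.5,86.5,-60],[0.5,86.5,-60]],"fingers":[-1,-1,-1,-1,-1,-1,-1,-1,-1,-1,-1,-1,-1,-1,-1,-1]}'; cat > g.py <<'E'
from h import *
s=get_state();p=np.array(s['eef_pos'])
a=np.radians(10.4);A=np.array([[np.cos(a),np.sin(a)],[-np.sin(a),np.cos(a)]])
g=A@(p[:2]-[.5865,-.0363])*1000;zc=p[2]*1000+11-30
print('stand',g,'r',np.hypot(g[0],zc),'ang',np.degrees(np.arctan2(zc,-g[0])),s['wrist_force'],s['opening'])
E
python3 g.py
```

```text
clock: 15.0
eef_pos: [0.6056, -0.1582, 0.1197]
eef_rot: [3.14, -0.0, 1.745]
wrist_force: [-1.6, -0.1, 0.6]
opening: 0.016
grasp_force: 58.6
stand [  -3.20506826 -123.35576533] r 100.76763806589899 ang 88.17731302535789 [-1.63584316 -0.07980284  0.55279216] 0.015986875221388683
```

```bash
python3 -m jog '{"twist":[[0,0,0],[0,0,0],[0,0,0],[0,0,0],[0,0,0]],"translation":[[0,1.5,0],[0,2.5,0],[0,2.5,0],[0,2.5,0],[0,2.5,0]],"fingers":[-1,-1,-1,-1,-1]}'; python3 g.py; python3 - <<'E'
from h import *
snap('scene','s3');snap('wrist','w6');snap('top','t3')
q=load('s3')['p'];w=load('w6')['p']
cv2.imwrite('pics/c4.png',np.hstack([cv2.resize(q[200:330,270:400],None,fx=3,fy=3,interpolation=cv2.INTER_CUBIC),cv2.resize(w[:,60:],(400,276))[:276] if 0 else cv2.resize(w[10:400,230:620],(390,390))]))
a=np.radians(10.4);A=np.array([[np.cos(a),np.sin(a)],[-np.sin(a),np.cos(a)]])
X,u,v=cloud('w6')
Y=np.c_[X[:,:2]@A.T,X[:,2]]*1000;Y[:,:2]-=A@[.5865,-.0363]*1000
for lo in range(20,140,10):   # lever arm in stand frame
    m=(abs(Y[:,0])<20)&(Y[:,1]<-70)&(Y[:,1]>-95)&(Y[:,2]>=lo)&(Y[:,2]<lo+10)
    if m.sum()>4: print(lo,m.sum(),np.percentile(Y[m],[5,50,95],axis=0).round(1).tolist())
for c in (28,-29):
    m=(abs(Y[:,1]-c)<18)&(abs(Y[:,0])<26)&(Y[:,2]>150)&(Y[:,2]<200)
    if m.sum()>9:print(c,m.sum(),np.percentile(Y[m],[1,99],axis=0).round(1).tolist())
E
```

```text
clock: 15.5
eef_pos: [0.6067, -0.158, 0.1197]
eef_rot: [-3.141, -0.0, 1.745]
wrist_force: [-2.8, -0.4, 1.4]
opening: 0.0157
grasp_force: 58.7
stand [  -2.10573374 -123.39557087] r 100.71261013161435 ang 88.80195292259704 [-2.78929035 -0.37761561  1.4089907 ] 0.015743458486077597
30 115 [[-12.4, -90.8, 32.2], [-9.1, -86.9, 35.2], [12.5, -77.4, 39.5]]
40 28 [[-8.3, -90.7, 40.1], [7.0, -89.4, 41.1], [9.0, -87.3, 42.2]]
50 15 [[-5.6, -84.9, 53.2], [0.5, -84.4, 59.2], [5.9, -84.3, 59.8]]
60 52 [[-4.9, -84.5, 60.7], [0.2, -84.3, 66.0], [5.4, -84.1, 69.6]]
70 62 [[-5.0, -84.7, 70.4], [0.3, -84.3, 75.5], [5.4, -84.1, 79.1]]
80 79 [[-5.2, -84.7, 80.7], [0.0, -84.4, 85.2], [5.3, -84.1, 89.5]]
90 294 [[-6.8, -84.5, 92.0], [0.1, -74.4, 97.8], [8.2, -70.3, 99.9]]
100 245 [[-4.5, -84.5, 100.1], [0.6, -74.9, 101.2], [4.9, -70.6, 109.2]]
110 127 [[-5.2, -84.7, 110.4], [0.1, -84.3, 115.3], [5.3, -84.1, 119.6]]
120 197 [[-6.6, -92.2, 120.8], [-0.3, -84.3, 126.2], [6.4, -84.1, 129.7]]
130 1032 [[-7.3, -94.3, 131.3], [0.1, -87.8, 136.6], [7.1, -84.2, 139.4]]
-29 10752 [[-19.9, -41.1, 150.5], [21.8, -18.9, 183.8]]
```

View pics/c4.png

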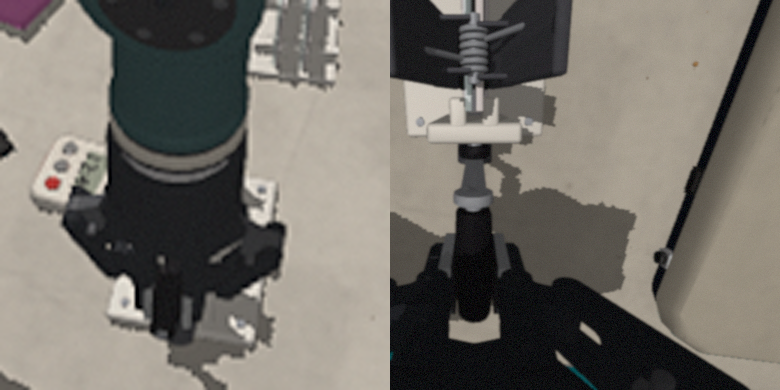

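The wrist crop shows the lever upright, in line with the plates at column 474, and the gripper holding it at (474,270). The spare clip's coil is at (472,40). Depth puts the bar's lean at about 0.3° from vertical, so I'll trim that and hold.

```bash
python3 -m jog '{"twist":[[0,0,0],[0,0,0],[0,0,0],[0,0,0],[0,0,0]],"translation":[[0,0.5,0],[0,0.5,0],[0,0.5,0],[0,0.5,0],[0,0.5,0]],"fingers":[-1,-1,-1,-1,-1]}'; python3 g.py; python3 - <<'E'
from h import *
snap('wrist','w7')
a=np.radians(10.4);A=np.array([[np.cos(a),np.sin(a)],[-np.sin(a),np.cos(a)]])
X,u,v=cloud('w7')
Y=np.c_[X[:,:2]@A.T,X[:,2]]*1000;Y[:,:2]-=A@[.5865,-.0363]*1000
c=[];h=[]
for lo in range(55,135,8):
    m=(abs(Y[:,0])<20)&(Y[:,1]<-83.5)&(Y[:,1]>-86)&(Y[:,2]>=lo)&(Y[:,2]<lo+8)
    if m.sum()>9: h.append(lo+4);c.append(np.percentile(Y[m,0],[3,97]).mean())
print(np.round(c,1),'lean deg',np.degrees(np.polyfit(h,c,1)[0]))
E
```

```text
clock: 16.15
eef_pos: [0.6076, -0.1579, 0.1197]
eef_rot: [-3.141, -0.0, 1.745]
wrist_force: [-2.8, -0.3, 0.1]
opening: 0.016
grasp_force: 58.7
stand [  -1.20834596 -123.42704111] r 100.74905053943343 ang 89.31279964286219 [-2.83570469 -0.26563467  0.12057124] 0.01598207996966529
[0.4 0.6 0.6 0.3 0.6 0.7 0.7 0.7 0.7 0.7] lean deg 0.2207727338971509
```

The lever is upright to within about 0.3°, and still held.

```bash
python3 -c "
from station import *
print(hand_in())"
```

```text
the job is handed in; nothing more can be done
None
```

The job is handed in at about 16 s of the 48 s allowed: the spare clip is seated on the right end of the pair at the fitted clip's height (28.4 mm right of the middle by measurement, against the 30 mm asked), and the gripper is still holding the cam lever upright to within about 0.3°.

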